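Reset the bread guide's length stop to the green clip

TASK

The bread-cutting guide has to be set to the length that fits the lunchbox: swing the red clamp lever fully over, away from the robot, to free the blue stop, slide the stop along its rail until its plate lines up with the green clip on the board's edge, then swing the lever fully back towards the robot to clamp it there. Never drag the stop along while it is clamped, and leave the other things on the worktop where they are.

Things in the scene. Friction and masses are not known exactly. Their poses are not given: they have to be found in the camera images.
- guide: Bread guide, fixed: light wooden board 240 (x) x 500 (y) x 20 mm. Origin under its centre; y runs along the rail, the -x edge faces the robot. Aluminium rail along y at x = +45 mm, 30 mm wide, top z = 55 mm; black end stop at y = +226 mm, top z = 65 mm. Knife slot of two wooden cheeks at x -110 to -10, y -239 to -213 mm, top z = 75 mm.
- stop (a joint): Position in m of the blue stop on the rail, 0 to 0.27, growing along the guide's +y. At 0 the stop's middle is at y = -130 mm of the guide. Slides against about 4 N when freed. Dragging it along (faster than 40 mm/s) with the lever under 0.25 rad spoils the clamp and is a failure.
- plate_top (a point): Place to grip the blue stop: top edge of its upright plate, at x = -60, z = 86 mm of the guide. Plate 14 mm thick (y), x -112 to +18 mm of the guide, z 24 to 86 mm, one piece with the blue saddle on the rail (56 x 64 mm, top z = 69 mm), whose steel lugs (26 x 36 mm over both, top z = 96 mm) carry the lever.
- plate_end (a point): Middle of the plate's end that faces the robot (the pointer), at x = -112 mm, z = 40 mm of the guide.
- clamp (a joint): Angle in rad of the red-handled clamp lever, 0 to 1.1. 0: clamped, leaning 32 degrees from upright towards the robot (guide's -x). 1.1: free, leaning 32 degrees away (guide's +x). It stays where it is left; turning it takes about 0.3 N m.
- lever_bar (a point): Centre of the lever's red cross bar (18 mm diameter, 60 mm long, along the guide's y), 85 mm from the pivot along a 10 mm steel rod. Its centre is at z = 157 mm at either end of the swing and 170 mm when upright.
- lever_pivot (a point): Pivot of the lever: axis along the guide's y, at x = +45 mm, z = 85 mm of the guide; it travels with the stop.
- green_clip: Green clip on the board's near edge, 14 mm wide along y, like the plate: the mark. Reaches from x = -145 to -111 mm of the guide; origin underneath at x = -121 mm, on its middle in y; top at z = 34 mm; axes parallel to the guide's. Fixed.
- yellow_clip: The same clip in yellow: the mark for another length, not wanted now. Fixed.
- lunchbox: Red plastic lunchbox, 156 x 206 x 65 mm, origin under its centre. Bystander.
- tin_low: Lower of two stacked round aluminium cake tins, 178 mm across, 72 mm high, origin under its centre. Bystander.
- tin_top: Upper cake tin, the same size. Bystander.
- funnel: Grey funnel standing mouth down, 116 mm across, 112 mm high, origin under its centre. Bystander.

How it is judged:
By the outcome, as a careful person would: the job done as asked, in the order asked, and still so for the second after the job is handed in, with the robot touching nothing.
It also fails if it takes over 64 s, if anything falls off the work surface, if the arm or the gripper's body presses on something with over 40 N, if the wrist force passes 120 N, or if a joint passes its speed limit or range.

ROBOT

A 7-joint arm with a two-finger parallel gripper is mounted at the origin on the work surface. World frame = base frame: x ahead of the robot, y to its left, z up, the work surface at z = 0. Lengths are in m, angles in rad, forces in N, time in s.
With the tool pointing down it reaches from about 0.4 to 0.85 m from the base axis. Payload 4.5 kg.
Tool frame: the origin (TCP) lies at the very end of the fingers, on their centre line; the grasp point (between the pads) lies 19 mm behind it; z points along the fingers, y is the line along which they close (so a half turn about z gives the same grasp; the last joint's range is limited). The gripper opens to 88 mm and grips with 3 to 60 N. Pads are 18 mm wide; open, the fingers measure 123 mm over their backs; the gripper's body (75 mm by 187 mm) begins 45 mm behind the grasp point.
Start: joints at [1.183, 0.689, -0.195, 1.565, 0.157, 0.902, -0.215], TCP at [0.256, -0.57, 0.239] pointing down, gripper open.
Joint ranges: [-3.01, 3.01], [-0.46, 2.08], [-1.47, 1.51], [0.13, 2.56], [-1, 4.14], [0.04, 2.09], [-2.66, 2.66]. Speed limits (rad/s): [2.57, 2.57, 3.14, 3.14, 3.14, 3.14, 3.14].

INTERFACE

Orientations are given as a unit quaternion [x, y, z, w].
In Python, from plant import r gives the robot as it stands. The module is installed in compiled form; this text tells all that it offers.
- The arm moves only by the shell command python3 -m pendant 'ROWS' [FORCE]. ROWS is JSON, one flat list of numbers, 7 for each row, row after row: the opening, from 0 (shut) to 1 (fully open), then the shift along the tool's x, y, z scaled (see below), then the turn, a rotation vector about the tool's x, y, z scaled (see below). A call has 1 to 12 rows; each row is the pose to reach, as a shift and turn from the pose commanded when the call began, along the tool's axes at that moment; what a row does not reach only later rows make up. The controller multiplies each number of a shift by 0.15 m and each number of a turn by pi/2 rad. A row lasts 1/10 s, in which the tool goes at most 50 mm and 8.59 degrees, less where a joint would pass 70% of its speed; a pose out of reach is approached as far as the arm can. A call with a number of a shift or a turn outside -1 to 1 is refused whole. A call with a gripper value outside its range is refused whole. The fingers move at their own pace and stop on an object; FORCE is the grip in N (left out, the last holds). Time passes only in rows, so rows that repeat a pose let the fingers close. It gives the time, the measured TCP pose, the force, the opening and the grip force at its end, in the units of the state.
- r.get_state(): the state, without advancing time (a new reading comes with each control period).
- r.snapshot(name): name is "side" or "top" or "wrist"; returns a dict with "img" (400x640x3 uint8, red, green, blue), "mtx" (3x3 intrinsics, pixels), "cam_to_world" (4x4, takes a point from camera to world coordinates). Camera axes: x right, y up, looking along -z (the intrinsics and any distortion apply to the point x, -y, -z); pixel columns grow to the right and rows downward; lengths in m; the calibration is good to about 2 mm. A picture is of the moment at which its call begins. There is no depth.
- r.finish_job(): hands the job in; it is judged then, once.
The state is a dict: "clock": time; "q": joint angles; "qd": joint speeds; "joint_torque": joint torques, N m; "tool_pos": TCP position; "eef_rot": TCP orientation; "contact_force": force on the tool from outside, world axes, zero at the start; "moment": the same for the moment, N m; "opening": opening from 0.0 (shut) to 1.0 (fully open); "finger_force": force on a finger pad.
Only numpy, scipy, OpenCV 4.12 (cv2) and the standard library are available. Lean on these libraries where they do the work, as an engineer would, in place of code of your own. Each camera call takes 0.05 s, during which the arm holds its last target. There are 200 camera calls.

## Working session

There is one attempt and no reset: what is moved stays moved. The work goes in short steps, Python scripts to look and compute and a shell command to move; the robot and the scene stay as the last step left them, time stands still between calls to the robot, and variables do not carry over. Pictures are saved under pics/ and viewed, at most 10 in all, crops included, and the job is handed in when it is done.

```bash
mkdir -p pics; python3 - <<'E'
from plant import r
import cv2,numpy as np
for n in("top","side"):
    s=r.snapshot(n); cv2.imwrite(f"pics/{n}0.png",s["img"][:,:,::-1]); np.savez(f"pics/{n}0.npz",**s)
    print(n,s["mtx"].round(1).tolist(),s["cam_to_world"].round(3).tolist(),[k for k in s])
st=r.get_state();print({k:np.round(v,3).tolist() for k,v in st.items()})
E
```

```text
top [[393.7, 0.0, 319.8], [0.0, 393.7, 204.1], [0.0, 0.0, 1.0]] [[0.005, 0.992, -0.124, 0.306], [-1.0, 0.003, -0.02, -0.017], [-0.019, 0.124, 0.992, 1.509], [0.0, 0.0, 0.0, 1.0]] ['img', 'mtx', 'cam_to_world']
side [[433.8, 0.0, 321.1], [0.0, 433.8, 196.6], [0.0, 0.0, 1.0]] [[-0.689, 0.565, -0.454, -0.128], [-0.724, -0.523, 0.449, 0.616], [0.016, 0.638, 0.77, 1.194], [0.0, 0.0, 0.0, 1.0]] ['img', 'mtx', 'cam_to_world']
{'clock': 0.1, 'q': [1.183, 0.69, -0.195, 1.566, 0.157, 0.903, -0.215], 'qd': [0.002, -0.002, 0.0, -0.004, 0.001, -0.0, 0.0], 'joint_torque': [-0.003, -52.85, -1.272, -15.384, -0.053, 0.002, 0.0], 'tool_pos': [0.256, -0.57, 0.238], 'eef_rot': [0.978, 0.209, -0.0, -0.001], 'contact_force': [-0.126, -0.342, -1.209], 'moment': [-0.019, -0.003, 0.067], 'finger_force': 0.0, 'opening': 0.994}
```

View pics/top0.png

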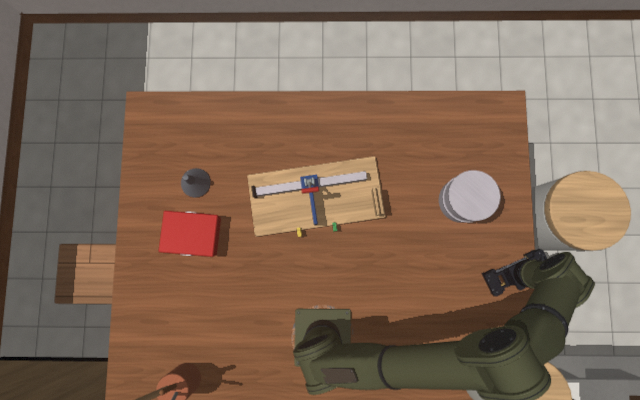

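View pics/side0.png

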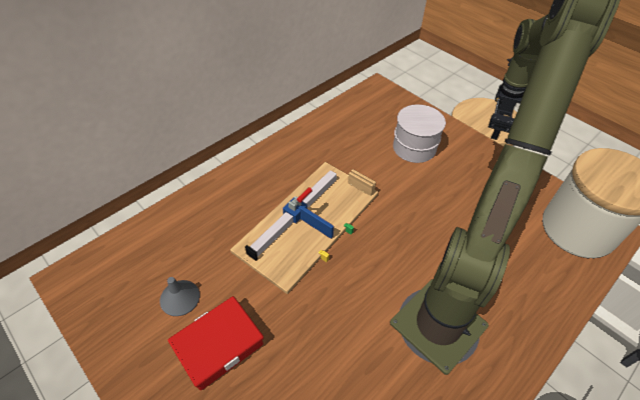

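```bash
cat > h.py <<'E'
import numpy as np,cv2
def ray(s,u,v):
    K=s["mtx"];T=s["cam_to_world"]
    d=np.array([(u-K[0,2])/K[0,0],-(v-K[1,2])/K[1,1],-1.]);return T[:3,3],T[:3,:3]@d
def onz(s,u,v,z):
    o,d=ray(s,u,v);return o+d*(z-o[2])/d[2]
def two(a,pa,b,pb):
    o1,d1=ray(a,*pa);o2,d2=ray(b,*pb);t=np.linalg.lstsq(np.c_[d1,-d2],o2-o1,rcond=None)[0]
    p,q=o1+t[0]*d1,o2+t[1]*d2;return (p+q)/2,np.linalg.norm(p-q)
R={"green":((45,120,40),(80,255,255)),"yellow":((22,170,100),(35,255,255)),"blue":((105,120,40),(125,255,255)),"red":((0,190,90),(6,255,255))}
def mask(s,c,box=None):
    m=cv2.inRange(cv2.cvtColor(s["img"],cv2.COLOR_RGB2HSV),*map(np.array,R[c]))
    if box:
        k=np.zeros_like(m);x0,y0,x1,y1=box;k[y0:y1,x0:x1]=255;m&=k
    return m
E
python3 - <<'E'
from h import *
S={n:dict(np.load(f"pics/{n}0.npz")) for n in("top","side")}
B={"top":(240,150,390,245),"side":(225,155,385,295)}
P={}
for c in R:
    for n in S:
        m=mask(S[n],c,B[n]);v,u=np.nonzero(m);
        P[c,n]=(u.mean(),v.mean());print(c,n,len(u),np.round(P[c,n],1),cv2.minAreaRect(np.c_[u,v].astype(np.float32)))
    if c!="blue":
        p,e=two(S["top"],P[c,"top"],S["side"],P[c,"side"]);print(c,p.round(4),round(e,4),"top@.03",onz(S["top"],*P[c,"top"],.03).round(4),"side@.03",onz(S["side"],*P[c,"side"],.03).round(4))
g=S["top"]["img"][150:245,240:395][:,:,::-1];cv2.imwrite("pics/t0c.png",cv2.resize(g,None,fx=5,fy=5,interpolation=cv2.INTER_CUBIC))
E
```

```text
green top 5 [335.  226.2] ((335.0, 226.5), (5.0, 0.0), -90.0)
green side 66 [348.8 228.1] ((348.5, 228.5), (9.0, 9.0), 90.0)
green [ 0.4086 -0.0467  0.0096] 0.0023 top@.03 [ 0.4081 -0.0457  0.03  ] side@.03 [ 0.3984 -0.0359  0.03  ]
yellow top 0 [nan nan] ((0.0, 0.0), (0.0, 0.0), 0.0)
yellow side 73 [324.  255.4] ((323.6538391113281, 255.26919555664062), (11.371355056762695, 7.488452911376953), 33.6900634765625)
 ** On entry to DLASCL parameter number  4 had an illegal value
 ** On entry to DLASCL parameter number  4 had an illegal value
 ** On entry to DLASCL parameter number  4 had an illegal value
 ** On entry to DLASCL parameter number  4 had an illegal value
 ** On entry to DLASCL parameter number  5 had an illegal value
 ** On entry to DLASCL parameter number  4 had an illegal value<stdin>:8: RuntimeWarning: Mean of empty slice.
  ret = ret.dtype.type(ret / rcount)
Traceback (most recent call last):
  File "h.py", line 8, in two
    o1,d1=ray(a,*pa);o2,d2=ray(b,*pb);t=np.linalg.lstsq(np.c_[d1,-d2],o2-o1,rcond=None)[0]
                                        ~~~~~~~~~~~~~~~^^^^^^^^^^^^^^^^^^^^^^^^^^^^^^^^
numpy.linalg.LinAlgError: SVD did not converge in Linear Least Squares
```

```bash
sed -i 's/(45,120,40)/(45,80,30)/;s/(22,170,100)/(23,140,80)/' h.py; python3 - <<'E'
from h import *
S={n:dict(np.load(f"pics/{n}0.npz")) for n in("top","side")}
B={"top":(240,150,390,245),"side":(225,155,385,295)}
P={}
for c in R:
    for n in S:
        m=mask(S[n],c,B[n]);v,u=np.nonzero(m)
        if len(u)==0: print(c,n,0);continue
        P[c,n]=(u.mean(),v.mean());print(c,n,len(u),np.round(P[c,n],1),(u.min(),u.max(),v.min(),v.max()))
        print("  z.027",onz(S[n],*P[c,n],.027).round(4),"z.157",onz(S[n],*P[c,n],.157).round(4))
    if c!="blue" and (c,"top") in P: print("  tri",two(S["top"],P[c,"top"],S["side"],P[c,"side"]))
# board corners (top z=.02) read from the pictures
for n,pts in {"top":[(248,174),(376,157),(385,218),(255,235)],"side":[(232,250),(325,163),(379,191),(288,291)]}.items():
    for p in pts: print(n,p,onz(S[n],*p,.02).round(3))
a=S["top"]["img"][150:245,240:395][:,:,::-1];a=cv2.resize(a,(775,475))
cv2.imwrite("pics/t0c.png",a)
E
```

```text
green top 31 [334.3 226.6] (np.int64(332), np.int64(336), np.int64(223), np.int64(230))
  z.027 [ 0.4069 -0.0432  0.027 ] z.157 [ 0.3981 -0.0409  0.157 ]
green side 70 [348.7 227.9] (np.int64(344), np.int64(353), np.int64(223), np.int64(233))
  z.027 [ 0.4008 -0.038   0.027 ] z.157 [0.3419 0.0349 0.157 ]
  tri (array([ 0.40687835, -0.04396023,  0.01544767]), np.float64(0.001959846621477042))
yellow top 26 [298.6 231.4] (np.int64(297), np.int64(300), np.int64(228), np.int64(235))
  z.027 [0.3881 0.0913 0.027 ] z.157 [0.381  0.0818 0.157 ]
yellow side 71 [323.8 255.1] (np.int64(319), np.int64(328), np.int64(250), np.int64(261))
  z.027 [0.381  0.0947 0.027 ] z.157 [0.3243 0.1528 0.157 ]
  tri (array([0.38720855, 0.09097337, 0.0163494 ]), np.float64(0.00376341884976478))
blue top 103 [310.2 194.2] (np.int64(301), np.int64(316), np.int64(175), np.int64(222))
  z.027 [0.5298 0.0487 0.027 ] z.157 [0.5102 0.0429 0.157 ]
blue side 604 [310.1 218.7] (np.int64(283), np.int64(332), np.int64(199), np.int64(237))
  z.027 [0.5154 0.0298 0.027 ] z.157 [0.4437 0.0952 0.157 ]
red top 0
red side 71 [303.9 194.6] (np.int64(297), np.int64(310), np.int64(188), np.int64(201))
  z.027 [ 0.6076 -0.0257  0.027 ] z.157 [0.5256 0.0458 0.157 ]
top (248, 174) [0.609 0.29  0.02 ]
top (376, 157) [ 0.677 -0.204  0.02 ]
top (385, 218) [ 0.441 -0.235  0.02 ]
top (255, 235) [0.374 0.257 0.02 ]
side (232, 250) [0.597 0.292 0.02 ]
side (325, 163) [ 0.673 -0.191  0.02 ]
side (379, 191) [ 0.443 -0.237  0.02 ]
side (288, 291) [0.367 0.256 0.02 ]
```

View pics/t0c.png

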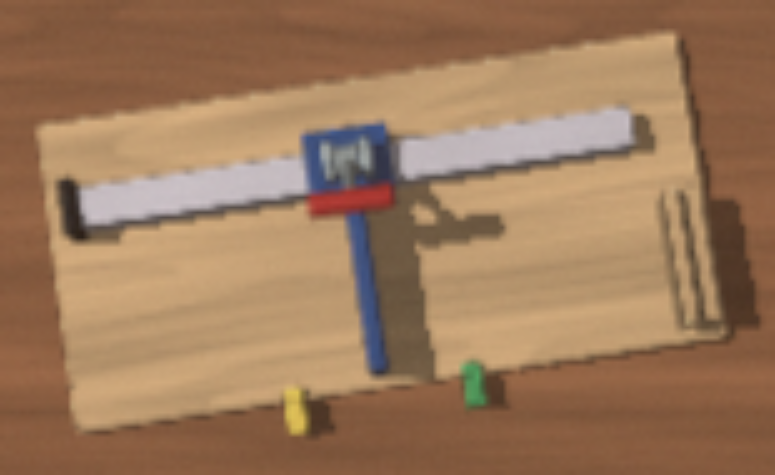

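```bash
python3 -m pendant '[1,1,-1,-0.667,0,0,-0.82, 1,1,-1,-0.667,0,0,-0.82, 1,1,-1,-0.667,0,0,-0.82, 1,1,-1,-0.667,0,0,-0.82, 1,1,-1,-0.667,0,0,-0.82, 1,1,-1,-0.667,0,0,-0.82, 1,1,-1,-0.667,0,0,-0.82, 1,1,-1,-0.667,0,0,-0.82, 1,1,-1,-0.667,0,0,-0.82, 1,1,-1,-0.667,0,0,-0.82, 1,1,-1,-0.667,0,0,-0.82]'
python3 -m pendant '[1,1,0.8,0,0,0,0, 1,1,0.8,0,0,0,0, 1,1,0.8,0,0,0,0, 1,1,0.8,0,0,0,0, 1,1,0.8,0,0,0,0]'
python3 -m pendant '[1,1,0.6,0,0,0,0, 1,1,0.6,0,0,0,0, 1,1,0.6,0,0,0,0, 1,1,0.6,0,0,0,0, 1,1,0.6,0,0,0,0, 1,1,0.6,0,0,0,0]'
python3 - <<'E'
from plant import r
import cv2,numpy as np
s=r.snapshot("wrist"); cv2.imwrite("pics/w1.png",s["img"][:,:,::-1]); np.savez("pics/w1.npz",**s)
print(s["mtx"].round(1).tolist(),s["cam_to_world"].round(3).tolist(),r.get_state()["q"])
E
```

```text
clock: 1.2
tool_pos: [0.3311, -0.3719, 0.3385]
eef_rot: [0.657, 0.754, 0.0, -0.0]
contact_force: [0.1, -0.5, -0.4]
opening: 1.003
finger_force: 0.0
clock: 1.7
tool_pos: [0.4328, -0.2002, 0.3396]
eef_rot: [0.653, 0.758, 0.002, 0.0]
contact_force: [-0.4, 0.1, 0.5]
opening: 0.996
finger_force: 0.0
clock: 2.3
tool_pos: [0.4974, -0.0466, 0.3385]
eef_rot: [0.657, 0.754, -0.001, 0.0]
contact_force: [-1.0, -0.9, 0.3]
opening: 1.004
finger_force: 0.0
[[292.0, 0.0, 322.7], [0.0, 292.0, 194.2], [0.0, 0.0, 1.0]] [[0.991, -0.129, -0.042, 0.486], [0.136, 0.938, 0.319, 0.037], [-0.002, -0.322, 0.947, 0.484], [0.0, 0.0, 0.0, 1.0]] [ 0.41523407  0.45009562 -0.62880945  1.77888825  0.30794343  1.0135475
 -0.19522495]
```

View pics/w1.png

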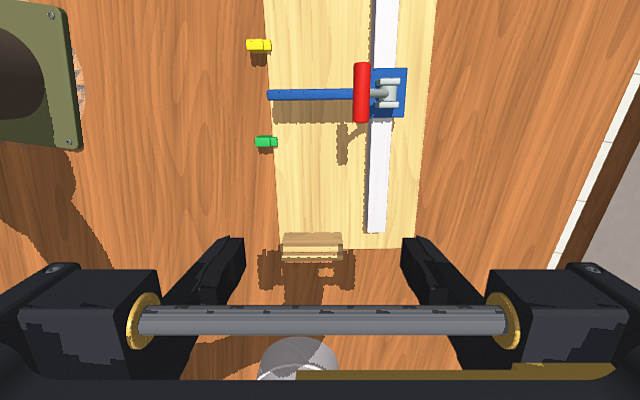

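Wrist view shows the green clip at (266,141), yellow at (259,45), the plate's near end at (268,95), and the red bar at (361,92) in the clamped position.

```bash
python3 - <<'E'
from h import *
s=dict(np.load("pics/w1.npz"))
ex=np.array([.9907,.136]);ey=np.array([-.136,.9907]);O=np.array([.523,.028])
G=lambda p:(np.array([(p[:2]-O)@ex,(p[:2]-O)@ey])*1000).round(1)
box=(240,20,420,170)
for c,z in(("green",.034),("yellow",.034),("red",.163)):
    m=mask(s,c,box);v,u=np.nonzero(m);print(c,len(u),u.min(),u.max(),v.min(),v.max())
    p=onz(s,u.mean(),v.mean(),z);print("  ctr",p.round(4),G(p))
    for vv in(v.min(),v.max()+1): 
        print("  edge",vv,G(onz(s,u[np.argmin(abs(v-vv))],vv,z)))
m=mask(s,"blue",(262,80,350,110))
for u in range(272,350,12):
    v=np.nonzero(m[:,u])[0];print(u,v.min(),v.max(),G(onz(s,u,v.min(),.086)),G(onz(s,u,v.max()+1,.086)))
v,u=np.nonzero(m);print("left end",u.min(),G(onz(s,u.min(),95,.086)))
# board corners/edges, rail near-end corner
for n,uv,z in(("rail end L",(366,232),.055),("rail end R",(385,233),.055),("board near-right",(411,249),.02),("board left @slot",(279,232),.02)):
    p=onz(s,*uv,z);print(n,p.round(4),G(p))
# rail edge line
h=s["img"]
E
```

```text
green 238 255 277 135 146
  ctr [ 0.407  -0.0413  0.034 ] [-124.4  -52.9]
  edge 135 [-132.   -44.2]
  edge 147 [-139.5  -62.5]
yellow 312 246 270 39 52
  ctr [0.3871 0.089  0.034 ] [-126.3   78.9]
  edge 39 [-140.9   86.6]
  edge 53 [-135.4   69.1]
red 949 353 370 62 122
  ctr [0.5244 0.0446 0.163 ] [ 3.7 16.3]
  edge 62 [ 0.3 44.9]
  edge 123 [ -0.5 -15. ]
272 90 99 [-101.5   19.6] [-102.2    7.3]
284 90 99 [-86.1  19.6] [-86.6   7.3]
296 89 99 [-70.6  20.8] [-71.    7.3]
308 89 99 [-55.2  20.8] [-55.5   7.3]
320 89 98 [-39.8  20.8] [-39.9   8.6]
332 89 98 [-24.5  20.8] [-24.3   8.6]
344 89 98 [-9.1 20.7] [-8.8  8.6]
left end 267 [-108.3   13.5]
rail end L [ 0.5832 -0.1626  0.055 ] [  33.8 -197. ]
rail end R [ 0.6141 -0.1601  0.055 ] [  64.7 -198.8]
board near-right [ 0.6772 -0.2009  0.02  ] [ 121.6 -247.8]
board left @slot [ 0.4399 -0.1997  0.02  ] [-113.3 -214.3]
```

```bash
python3 -m pendant '[0.45,0.573,0.261,0,0,0,0, 0.45,0.573,0.261,0.35,0,0,0, 0.45,0.573,0.261,0.7,0,0,0, 0.45,0.573,0.261,0.7,0,0,0, 0.45,0.573,0.261,0.7,0,0,0, 0.45,0.573,0.261,0.7,0,0,0]'
python3 - <<'E'
from plant import r
import cv2,numpy as np
s=r.snapshot("wrist"); cv2.imwrite("pics/w2.png",s["img"][:,:,::-1]); np.savez("pics/w2.npz",**s)
E
```

```text
clock: 2.95
tool_pos: [0.5249, 0.043, 0.2342]
eef_rot: [0.657, 0.754, -0.0, 0.0]
contact_force: [0.2, -0.0, 0.4]
opening: 0.479
finger_force: 0.0
```

View pics/w2.png

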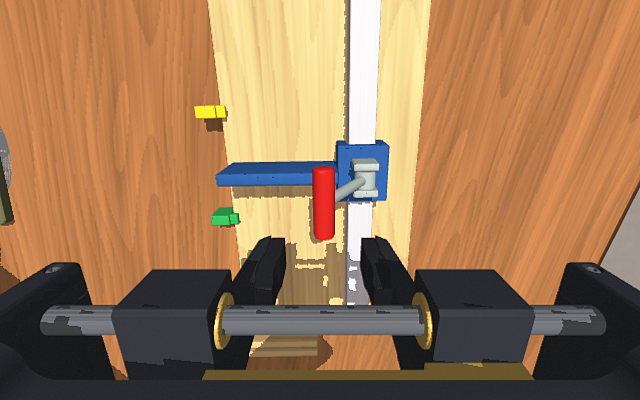

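The bar at (323,203) is centred between the fingers (gap centre column about 323). Descend around it, then swing.

```bash
python3 -m pendant '[0.45,0,0,0.3,0,0,0, 0.45,0,0,0.607,0,0,0, 0.45,0,0,0.607,0,0,0, 0.45,0,0,0.607,0,0,0, 0.45,0,0,0.607,0,0,0]'
python3 -m pendant '[0.45,0,0.1,0,0,0,0, 0.45,0,0.2,0,0,0,0, 0.45,0,0.3,0,0,0,0, 0.45,0,0.4,0,0,0,0, 0.45,0,0.5,0,0,0,0, 0.45,0,0.55,0,0,0,0, 0.45,0,0.6,0,0,0,0, 0.45,0,0.6,0,0,0,0]'
```

```text
clock: 3.5
tool_pos: [0.5263, 0.0449, 0.1453]
eef_rot: [0.657, 0.754, 0.002, 0.001]
contact_force: [0.3, -0.3, -0.1]
opening: 0.453
finger_force: 0.0
clock: 4.3
tool_pos: [0.6138, 0.057, 0.1438]
eef_rot: [0.656, 0.754, 0.0, 0.0]
contact_force: [-3.4, -0.2, -0.5]
opening: 0.448
finger_force: 1.3
```

```bash
python3 -m pendant '[0.45,0,0.03,0,0,0,0, 0.45,0,0.06,0,0,0,0, 0.45,0,0.07,0,0,0,0, 0.45,0,0.07,0,0,0,0]'
python3 -m pendant '[0.45,0,0.01,0,0,0,0, 0.45,0,0.02,0,0,0,0, 0.45,0,0.02,0,0,0,0]'
```

```text
clock: 4.7
tool_pos: [0.6192, 0.0578, 0.1426]
eef_rot: [0.656, 0.755, -0.004, -0.003]
contact_force: [-11.9, -1.7, 5.6]
opening: 0.449
finger_force: 6.7
clock: 5.0
tool_pos: [0.6196, 0.0579, 0.1423]
eef_rot: [0.656, 0.755, -0.007, -0.004]
contact_force: [-17.4, -1.6, 8.8]
opening: 0.451
finger_force: 9.7
```

```bash
python3 -m pendant '[0.45,0,-0.09,0,0,0,0, 0.45,0,-0.09,-0.1,0,0,0, 0.45,0,-0.09,-0.4,0,0,0, 0.45,0,-0.09,-0.8,0,0,0, 0.45,0,-0.09,-0.8,0,0,0, 0.45,0,-0.09,-0.8,0,0,0]'
python3 -m pendant '[0.6,0,-1,0,0,0,-1, 0.6,0,-1,0,0,0,-1, 0.6,0,-1,0,0,0,-1, 0.6,0,-1,0,0,0,-1, 0.6,0,-1,0,0,0,-1, 0.6,0,-1,0,0,0,-1, 0.6,0,-1,0,0,0,-1, 0.6,0,-1,0,0,0,-1, 0.6,0,-1,0,0,0,-1, 0.6,0,-1,0,0,0,-1, 0.6,0,-1,0,0,0,-1, 0.6,0,-1,0,0,0,-1]'
python3 - <<'E'
from plant import r
import cv2,numpy as np
s=r.snapshot("wrist"); cv2.imwrite("pics/w3.png",s["img"][:,:,::-1]); np.savez("pics/w3.npz",**s)
print(r.get_state()["q"],s["cam_to_world"].round(3))
E
```

```text
clock: 5.6
tool_pos: [0.6167, 0.0582, 0.2671]
eef_rot: [0.656, 0.754, 0.004, 0.003]
contact_force: [0.4, 0.1, -0.2]
opening: 0.451
finger_force: 0.0
clock: 6.8
tool_pos: [0.4651, 0.0363, 0.2619]
eef_rot: [-0.069, 0.998, 0.0, -0.001]
contact_force: [0.2, 0.3, -0.3]
opening: 0.599
finger_force: 0.0
[ 0.47110875  0.62681136 -1.05172385  1.97176105  0.67675536  0.94720389
  0.78371822] [[-0.137 -0.939 -0.316  0.382]
 [ 0.991 -0.129 -0.045  0.025]
 [ 0.001 -0.319  0.948  0.408]
 [ 0.     0.     0.     1.   ]]
```

View pics/w3.png

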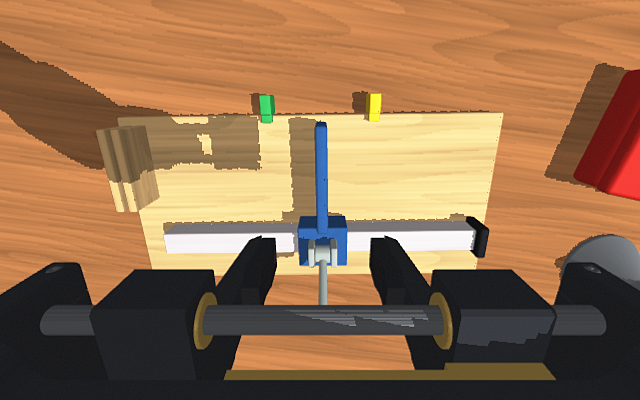

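```bash
cat > m.py <<'E'
from h import *
import sys
s=dict(np.load(sys.argv[1]));cb=eval(sys.argv[2]);pb=eval(sys.argv[3])
ex=np.array([.9907,.136]);ey=np.array([-.136,.9907]);O=np.array([.523,.028])
G=lambda p:(np.array([(p[:2]-O)@ex,(p[:2]-O)@ey])*1000).round(1)
def rows(c,box,z):
    m=mask(s,c,box)
    for v in range(box[1],box[3],max(1,(box[3]-box[1])//8)):
        u=np.nonzero(m[v])[0]
        if len(u):
            a,b=G(onz(s,u.min(),v,z)),G(onz(s,u.max()+1,v,z));print(c,v,u.min(),u.max(),a,b,"mid",((a+b)/2).round(1))
rows("green",cb,.034);rows("blue",pb,.086)
E
python3 m.py pics/w3.npz '(250,90,285,128)' '(305,120,335,215)'
python3 -m pendant '[0.6,0,-0.01,0.3,0,0,0, 0.6,0,-0.01,0.6,0,0,0, 0.6,0,-0.01,0.9,0,0,0, 0.6,0,-0.01,0.9,0,0,0, 0.6,0,-0.01,0.9,0,0,0]'
```

```text
green 98 259 273 [-137.6  -61.2] [-137.6  -43. ] mid [-137.6  -52.1]
green 102 259 273 [-132.9  -61.5] [-132.9  -43.2] mid [-132.9  -52.4]
green 106 260 274 [-128.3  -60.6] [-128.3  -42.2] mid [-128.3  -51.4]
green 110 260 274 [-123.5  -60.9] [-123.6  -42.5] mid [-123.6  -51.7]
green 114 261 272 [-118.8  -60. ] [-118.8  -45.2] mid [-118.8  -52.6]
green 118 261 272 [-114.   -60.3] [-114.   -45.4] mid [-114.   -52.8]
green 122 262 270 [-109.2  -59.4] [-109.2  -48.2] mid [-109.2  -53.8]
blue 131 315 326 [-104.     7.8] [-104.    20.8] mid [-104.    14.3]
blue 142 315 326 [-92.1   7.7] [-92.1  20.9] mid [-92.1  14.3]
blue 153 316 326 [-80.    8.7] [-80.  21.] mid [-80.   14.8]
blue 164 316 326 [-67.5   8.7] [-67.5  21. ] mid [-67.5  14.8]
blue 175 316 326 [-54.8   8.6] [-54.8  21.1] mid [-54.8  14.8]
blue 186 316 326 [-41.7   8.5] [-41.7  21.2] mid [-41.7  14.8]
blue 197 317 326 [-28.3   9.6] [-28.3  21.2] mid [-28.3  15.4]
blue 208 317 327 [-14.6   9.5] [-14.6  22.5] mid [-14.6  16. ]
clock: 7.35
tool_pos: [0.4653, 0.0355, 0.1281]
eef_rot: [-0.069, 0.998, 0.0, -0.0]
contact_force: [0.1, 1.3, 1.1]
opening: 0.601
finger_force: 0.0
```

```bash
python3 -m pendant '[0.6,0,0,0.25,0,0,0, 0.6,0,0,0.487,0,0,0, 0.6,0,0,0.487,0,0,0, 0.6,0,0,0.487,0,0,0, 0.1,0,0,0.487,0,0,0, 0.1,0,0,0.487,0,0,0, 0.1,0,0,0.487,0,0,0, 0.1,0,0,0.487,0,0,0, 0.1,0,0,0.487,0,0,0, 0.1,0,0,0.487,0,0,0]' 25
```

```text
clock: 8.35
tool_pos: [0.4655, 0.0349, 0.0549]
eef_rot: [-0.07, 0.998, -0.0, 0.0]
contact_force: [0.8, -1.1, 4.2]
opening: 0.157
finger_force: 25.0
```

Gripped (14 mm). Slide 64 mm toward -y.

```bash
python3 -m pendant '[0.1,0,-0.05,0,0,0,0, 0.1,0,-0.1,0,0,0,0, 0.1,0,-0.15,0,0,0,0, 0.1,0,-0.2,0,0,0,0, 0.1,0,-0.25,0,0,0,0, 0.1,0,-0.3,0,0,0,0, 0.1,0,-0.35,0,0,0,0, 0.1,0,-0.4,0,0,0,0, 0.1,0,-0.427,0,0,0,0, 0.1,0,-0.427,0,0,0,0, 0.1,0,-0.427,0,0,0,0]'
python3 - <<'E'
from plant import r
import cv2,numpy as np
s=r.snapshot("wrist"); cv2.imwrite("pics/w4.png",s["img"][:,:,::-1]); np.savez("pics/w4.npz",**s)
E
```

```text
clock: 9.45
tool_pos: [0.4754, -0.0301, 0.0549]
eef_rot: [-0.069, 0.998, -0.001, 0.001]
contact_force: [2.1, 1.7, 5.9]
opening: 0.158
finger_force: 25.0
```

View pics/w4.png

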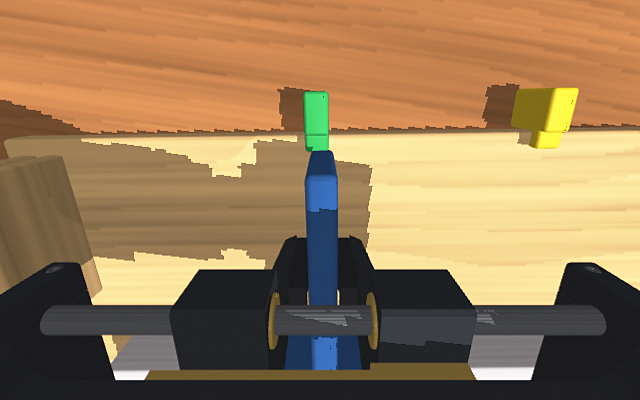

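```bash
python3 - <<'E'
from h import *
s=dict(np.load("pics/w4.npz"))
ex=np.array([.9907,.136]);ey=np.array([-.136,.9907]);O=np.array([.523,.028])
G=lambda p:(np.array([(p[:2]-O)@ex,(p[:2]-O)@ey])*1000).round(1)
print(s["cam_to_world"].round(3).tolist(),G(s["cam_to_world"][:3,3]))
for c,vs,zs in(("green",range(92,152,4),[.034]),("blue",range(150,240,6),[.03,.086])):
    m=mask(s,c,(290,85,350,260))
    for v in vs:
        u=np.nonzero(m[v])[0]
        if len(u):
            print(c,v,u.min(),u.max(),[ (G(onz(s,u.min(),v,z)).tolist(),G(onz(s,u.max()+1,v,z)).tolist()) for z in zs])
E
```

```text
[[-0.135, -0.938, -0.319, 0.392], [0.991, -0.129, -0.042, -0.041], [-0.002, -0.322, 0.947, 0.2], [0.0, 0.0, 0.0, 1.0]] [-139.2  -50.8]
green 92 304 327 [([-140.7, -61.2], [-140.7, -48.3])]
green 96 303 327 [([-138.7, -61.8], [-138.7, -48.3])]
green 100 303 328 [([-136.6, -61.8], [-136.6, -47.8])]
green 104 303 328 [([-134.6, -61.9], [-134.6, -47.7])]
green 108 303 328 [([-132.5, -61.9], [-132.5, -47.7])]
green 112 304 327 [([-130.4, -61.4], [-130.4, -48.3])]
green 116 304 327 [([-128.2, -61.5], [-128.2, -48.3])]
green 120 304 328 [([-126.1, -61.5], [-126.1, -47.7])]
green 124 304 328 [([-123.9, -61.6], [-123.9, -47.7])]
green 128 304 328 [([-121.8, -61.6], [-121.7, -47.7])]
green 132 304 328 [([-119.6, -61.7], [-119.5, -47.6])]
green 136 305 328 [([-117.3, -61.2], [-117.3, -47.6])]
green 140 305 328 [([-115.1, -61.2], [-115.1, -47.6])]
green 144 305 328 [([-112.8, -61.2], [-112.8, -47.6])]
green 148 306 328 [([-110.6, -60.7], [-110.6, -47.6])]
blue 150 328 328 [([-108.7, -48.1], [-108.7, -47.5]), ([-118.7, -49.0], [-118.7, -48.6])]
blue 156 311 332 [([-105.1, -58.1], [-105.1, -45.1])
[... 469 characters left out ...]
, -44.8])]
blue 192 306 337 [([-82.8, -61.5], [-82.8, -41.8]), ([-101.3, -58.0], [-101.3, -44.8])]
blue 198 306 337 [([-78.9, -61.5], [-78.9, -41.7]), ([-98.7, -58.0], [-98.7, -44.7])]
blue 204 306 337 [([-74.9, -61.6], [-74.9, -41.7]), ([-96.0, -58.1], [-96.0, -44.7])]
blue 210 306 336 [([-70.9, -61.7], [-70.9, -42.2]), ([-93.3, -58.1], [-93.3, -45.1])]
blue 216 307 337 [([-66.8, -61.1], [-66.8, -41.6]), ([-90.6, -57.8], [-90.6, -44.6])]
blue 222 307 336 [([-62.7, -61.2], [-62.7, -42.1]), ([-87.8, -57.8], [-87.8, -45.0])]
blue 228 307 337 [([-58.5, -61.3], [-58.5, -41.4]), ([-85.0, -57.9], [-85.0, -44.5])]
blue 234 307 336 [([-54.2, -61.4], [-54.2, -42.0]), ([-82.1, -57.9], [-82.1, -44.9])]
```

The clip's middle is at -54.5 and the plate's at -51.4 mm: 3 mm more.

```bash
python3 -m pendant '[0.1,0,-0.01,0,0,0,0, 0.1,0,-0.021,0,0,0,0, 0.1,0,-0.021,0,0,0,0, 0.1,0,-0.021,0,0,0,0]'
cat > al.py <<'E'
from h import *
from plant import r
import sys
s=r.snapshot("wrist");np.savez("pics/al.npz",**s);cv2.imwrite(sys.argv[1],s["img"][:,:,::-1])
ex=np.array([.9907,.136]);ey=np.array([-.136,.9907]);O=np.array([.523,.028])
g=lambda u,v,z:(onz(s,u,v,z)[:2]-O)@ey*1000
for c,vs,z in(("green",range(100,149,4),.034),("blue",range(182,236,6),.086)):
    m=mask(s,c,(290,85,350,260));L=[]
    for v in vs:
        u=np.nonzero(m[v])[0]
        if len(u): L.append([g(u.min(),v,z),g(u.max()+1,v,z)])
    L=np.array(L);print(c,L.mean(0).round(2),L.mean().round(2))
E
python3 al.py pics/w5.png
```

```text
clock: 9.9
tool_pos: [0.4757, -0.0318, 0.0549]
eef_rot: [-0.069, 0.998, -0.0, 0.001]
contact_force: [3.1, 4.1, 4.8]
opening: 0.16
finger_force: 25.0
green [-61.5  -47.86] -54.68
blue [-59.84 -46.61] -53.22
```

```bash
python3 -m pendant '[0.1,0,-0.011,0,0,0,0, 0.1,0,-0.011,0,0,0,0, 0.1,0,-0.011,0,0,0,0]'; python3 al.py pics/w6.png
```

```text
clock: 10.25
tool_pos: [0.4759, -0.0334, 0.0549]
eef_rot: [-0.069, 0.998, 0.0, 0.001]
contact_force: [3.6, 3.2, 5.3]
opening: 0.156
finger_force: 25.0
green [-61.53 -47.84] -54.69
blue [-61.37 -48.14] -54.75
```

```bash
python3 -m pendant '[0.5,0,0,0,0,0,0, 0.5,0,0,0,0,0,0, 0.5,0,0,0,0,0,0, 0.5,0,0,0,0,0,0, 0.5,0,0,-0.2,0,0,0, 0.5,0,0,-0.5,0,0,0, 0.5,0,0,-0.8,0,0,0, 0.5,0,0,-1,0,0,0, 0.5,0,0,-1,0,0,0, 0.5,0,0,-1,0,0,0]'
python3 -m pendant '[0.45,0,0,-0.35,0,0,0.1, 0.45,-0.2,0,-0.35,0,0,0.2, 0.45,-1,0,-0.35,0,0,1, 0.45,-1,0,-0.35,0,0,1, 0.45,-1,0,-0.35,0,0,1, 0.45,-1,0,-0.35,0,0,1, 0.45,-1,0,-0.35,0,0,1, 0.45,-1,0,-0.35,0,0,1, 0.45,-1,0,-0.35,0,0,1, 0.45,-1,0,-0.35,0,0,1, 0.45,-1,0,-0.35,0,0,1, 0.45,-1,0,-0.35,0,0,1]'
python3 - <<'E'
from plant import r
import cv2,numpy as np
s=r.snapshot("wrist"); cv2.imwrite("pics/w7.png",s["img"][:,:,::-1]); np.savez("pics/w7.npz",**s)
E
```

```text
clock: 11.3
tool_pos: [0.4746, -0.0339, 0.2046]
eef_rot: [-0.069, 0.998, -0.001, -0.0]
contact_force: [-0.8, -0.7, 0.9]
opening: 0.5
finger_force: 0.0
clock: 12.5
tool_pos: [0.6223, -0.0128, 0.255]
eef_rot: [0.656, 0.755, -0.002, -0.001]
contact_force: [0.4, 0.2, -0.6]
opening: 0.452
finger_force: 0.0
```

View pics/w7.png

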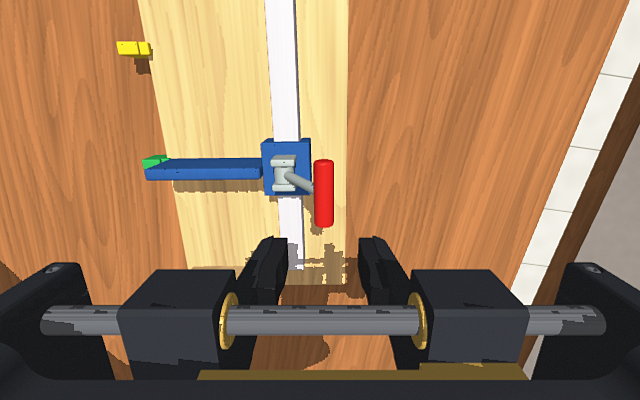

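The bar (324,193) is again centred between the fingers; descend and swing it back.

```bash
python3 -m pendant '[0.45,0,0,0.3,0,0,0, 0.45,0,0,0.6,0,0,0, 0.45,0,0,0.747,0,0,0, 0.45,0,0,0.747,0,0,0, 0.45,0,0,0.747,0,0,0]'
python3 -m pendant '[0.45,0,-0.1,0,0,0,0, 0.45,0,-0.2,0,0,0,0, 0.45,0,-0.3,0,0,0,0, 0.45,0,-0.4,0,0,0,0, 0.45,0,-0.5,0,0,0,0, 0.45,0,-0.55,0,0,0,0, 0.45,0,-0.6,0,0,0,0, 0.45,0,-0.6,0,0,0,0]'
python3 -m pendant '[0.45,0,-0.03,0,0,0,0, 0.45,0,-0.06,0,0,0,0, 0.45,0,-0.07,0,0,0,0, 0.45,0,-0.07,0,0,0,0]'
python3 -m pendant '[0.45,0,-0.01,0,0,0,0, 0.45,0,-0.02,0,0,0,0, 0.45,0,-0.02,0,0,0,0]'
```

```text
clock: 13.05
tool_pos: [0.6235, -0.0123, 0.1449]
eef_rot: [0.656, 0.755, -0.0, -0.0]
contact_force: [-0.1, 0.5, -0.3]
opening: 0.453
finger_force: 0.0
clock: 13.85
tool_pos: [0.5355, -0.0247, 0.1464]
eef_rot: [0.656, 0.755, 0.001, 0.001]
contact_force: [2.6, 0.6, 1.6]
opening: 0.45
finger_force: 1.5
clock: 14.25
tool_pos: [0.5265, -0.0259, 0.1458]
eef_rot: [0.656, 0.755, 0.002, 0.002]
contact_force: [8.1, 0.6, 0.1]
opening: 0.45
finger_force: 3.1
clock: 14.55
tool_pos: [0.5258, -0.0258, 0.1462]
eef_rot: [0.656, 0.755, 0.004, 0.003]
contact_force: [9.8, 0.5, -1.6]
opening: 0.452
finger_force: 4.4
```

```bash
python3 -m pendant '[0.45,0,-0.01,0,0,0,0, 0.45,0,-0.03,0,0,0,0, 0.45,0,-0.03,0,0,0,0]'
python3 -m pendant '[0.45,0,0.115,0,0,0,0, 0.45,0,0.115,0,0,0,0, 0.45,0,0.115,-0.3,0,0,0, 0.45,0,0.115,-0.6,0,0,0, 0.45,0,0.115,-0.9,0,0,0, 0.45,0,0.115,-0.9,0,0,0, 0.45,0,0.115,-0.9,0,0,0]'
python3 -m pendant '[0.45,-0.6,-0.5,-0.2,0,0,0, 0.45,-0.6,-0.5,-0.2,0,0,0, 0.45,-0.6,-0.5,-0.2,0,0,0, 0.45,-0.6,-0.5,-0.2,0,0,0, 0.45,-0.6,-0.5,-0.2,0,0,0]'
python3 - <<'E'
from plant import r
from h import *
s=r.snapshot("wrist"); cv2.imwrite("pics/w8.png",s["img"][:,:,::-1]); np.savez("pics/w8.npz",**s)
ex=np.array([.9907,.136]);ey=np.array([-.136,.9907]);O=np.array([.523,.028])
m=mask(s,"red",(0,0,640,230));n,l,st,c=cv2.connectedComponentsWithStats(m)
for i in range(1,n):
    if st[i,4]>200:
        p=onz(s,*c[i],.163)[:2]-O;print(st[i],c[i],p@ex*1000,p@ey*1000)
E
```

```text
clock: 14.85
tool_pos: [0.5247, -0.0258, 0.1472]
eef_rot: [0.656, 0.754, 0.007, 0.005]
contact_force: [16.2, 1.4, -0.8]
opening: 0.451
finger_force: 6.5
clock: 15.55
tool_pos: [0.5318, -0.0256, 0.2799]
eef_rot: [0.656, 0.754, -0.001, -0.0]
contact_force: [-0.9, 0.3, -0.7]
opening: 0.45
finger_force: 0.0
clock: 16.05
tool_pos: [0.4704, -0.1243, 0.3085]
eef_rot: [0.656, 0.754, -0.001, -0.002]
contact_force: [-0.6, 0.7, -0.2]
opening: 0.451
finger_force: 0.0
[ 394   54   22   67 1170] [404.47094017  87.33333333] 2.6398129324445945 -52.565076219201266
```

View pics/w8.png

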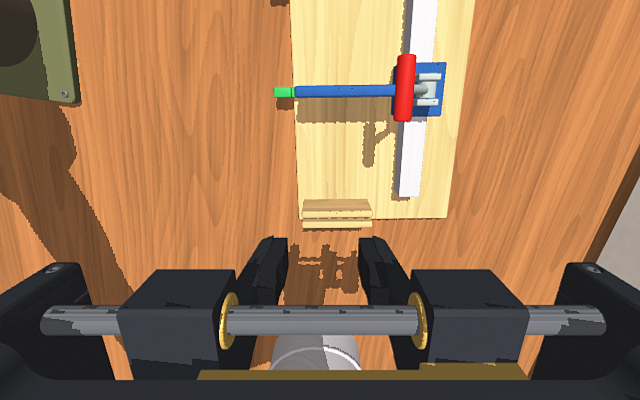

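The lever bar at (404,87) is back at its clamped position, measured at 2.6 mm against 3.7 mm at the start. The plate's end at (296,92) is in line with the green clip at (284,92), and the gripper is clear.

```bash
python3 -c "from plant import r;print(r.finish_job())"
```

```text
the job is handed in; nothing more can be done
None
```

The job is handed in: the stop was freed, slid until its plate lined up with the green clip (about 0.1 mm apart by the wrist camera before the grip was released, still in line by eye afterwards), and clamped again, at about 16 s on the robot's clock.

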